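Stow the test kit in its stock lane for the drive

TASK

Stow the loose test kit carton for the drive: with the fingertips, never taking it between the fingers or lifting it, push it gently down the sensor lane until it and the carton already in there stand up against the end stop, keeping the carton and the hand off both guide rails, whose light-beam sensors are easily knocked out of line. Then swing the red keeper bar fully shut across the mouth behind it, take the hand away, and leave everything else on the worktop where it stands.

Things in the scene. Friction and masses are not known exactly. Their poses are not given: they have to be found in the camera images.
- kit: the loose carton of test kits, white with a green lower part, upright outside the lane mouth. 60 (own x) x 100 (own y) x 92 (z) mm, about 0.14 kg, slides on the worktop. Origin: centre of its underside. Goes in lengthwise, its y axis along the lane (either way round). Starts left of the lane's middle line (dock +y) by 25 to 65 mm and up to 18 degrees out of line, its centre 130 to 175 mm outside.
- kit_in_lane: an identical carton (60 x 100 x 92 mm, loose, origin at centre of underside, y axis along the lane) already in the lane, up to 20 mm short of the end stop; pushing the first carton against it drives it the rest of the way.
- dock: the stock lane, fixed on the worktop: two guide rails, end stop, keeper bar; no floor plate, cartons slide on the worktop. Origin: on the worktop in the middle of the lane mouth; x runs down the lane from the mouth to the stop, y to the left looking down the lane, z up. A catch post, 58 mm high, 8 x 14 mm, stands beside the mouth at x = 4, y = 58 mm, the hinge post at x = -7, y = -58 mm.
- stop_face (a point): middle of the end stop's rubber face, at dock x = 206 mm, 30 mm above the worktop (stop 104 mm wide, 58 mm high); axes as the dock's. With both cartons home the pushed one's centre is 150 mm before it (dock x = 56 mm) and its near end at dock x = 6 mm.
- rail_left: left aluminium guide rail (dock +y) with beam windows; fixed; its frame is the dock's (same origin and axes). Inner face at y = +41 mm, straight from x = 0 to 214 mm, 30 mm high, 4 mm thick, with a low foot (3 mm) outside to y = 61 mm; its flared lead-in runs out to x = -25 mm, y = +51 mm. Never to be touched by carton or robot.
- rail_right: right aluminium guide rail (dock -y), mirror image of the left: inner face at y = -41 mm, so the lane is 82 mm wide; 30 mm high; fixed; same frame as the dock. Never to be touched by carton or robot.
- keeper (a joint): angle (rad) of the red keeper bar about its upright hinge beside the right rail's mouth: 0 = shut straight across the mouth (bar points along dock +y, its end at the catch post), growing as it swings out anticlockwise seen from above; pi/2 = pointing straight out along dock -x. Starts open at 1.75 to 2.25, range 0 to 2.6; stays where left; under 1 N at its end moves it.
- keeper_hinge (a point): point on the keeper's hinge axis at bar mid-height, 50 mm above the worktop, dock x = -7, y = -58 mm; axes as the dock's, they do not turn with the bar. Bar 10 mm thick, from 42 to 58 mm above the worktop, free below, reaching 123 mm from the hinge. Shut, its inner face is at dock x = -2 mm: it shuts only when both cartons are home.
- sample_cup_1: clear plastic sample cup with plant cuttings, diameter 50, height 87, upright; bystander
- sample_cup_2: clear plastic sample cup with plant cuttings, diameter 50, height 87, upright; bystander
- sample_cup_3: clear plastic sample cup with plant cuttings, diameter 50, height 87, upright; bystander
- wash_bottle: white wash bottle, diameter 66, height 188 mm; bystander
- timer: kitchen-style timer, 58 x 66 x 18 mm; bystander
- cup_lid_1: round cream cup lid, diameter 52, 17 mm high; bystander
- cup_lid_2: round cream cup lid, diameter 51, 15 mm high; bystander

How it is judged:
On the way, in this order (a step that is already met when the one before it is completed fails the run):
1. the kit stands home in the lane behind the other carton, both up to the end stop (x of kit in the frame of dock between 0.049 and 0.064 m and y of kit in the frame of dock between -0.012 and 0.012 m and angle between the y axis of kit and the x axis of dock, either way round below 0.15 rad and x of kit_in_lane in the frame of dock above 0.149 m and angle between kit's own z axis and vertical below 0.05 rad and height (world z) of kit below 0.004 m and value of joint keeper above 0.5 rad), for 0.2 s.
2. the keeper bar is shut across the mouth (x of kit in the frame of dock between 0.049 and 0.064 m and y of kit in the frame of dock between -0.012 and 0.012 m and angle between the y axis of kit and the x axis of dock, either way round below 0.15 rad and x of kit_in_lane in the frame of dock above 0.149 m and angle between kit's own z axis and vertical below 0.05 rad and height (world z) of kit below 0.004 m and value of joint keeper below 0.08 rad), for 0.2 s.
At the end, for the whole second after the job is handed in: The pushed kit stands upright and at rest on the worktop in the lane, lengthwise (within 0.15 rad) and within 12 mm of its middle line, both cartons up to the end stop (no more than 7 mm short in all); the keeper bar is shut (under 0.08 rad) (all of step 2 and linear speed of each of kit, kit_in_lane below 0.01 m/s); the robot touches nothing.
It fails at once if the kit touches a guide rail (contact force between kit and rail_left above 0.3 N or contact force between kit and rail_right above 0.3 N).
It fails at once if the robot touches a guide rail (contact force between any of the fingers, the arm and rail_left above 0.5 N or contact force between any of the fingers, the arm and rail_right above 0.5 N).
It fails at once if the kit is taken between the fingers (the point between the finger pads lies inside it), or a carton is lifted or tipped ((x of the grasp point in the frame of kit between -0.028 and 0.028 m and y of the grasp point in the frame of kit between -0.048 and 0.048 m and z of the grasp point in the frame of kit below 0.1 m) or height (world z) of any of kit, kit_in_lane above 0.01 m or angle between any of kit, kit_in_lane's own z axis and vertical above 0.2 rad).
It fails at once if the kit is rammed or pressed hard by the fingers (over 40 N) (contact force between the fingers and kit above 40 N).
It fails at once if something else on the worktop is moved by more than 20 mm (distance of any of sample_cup_1, sample_cup_2, sample_cup_3, wash_bottle, timer, cup_lid_1, cup_lid_2 from where it was at the start of the episode above 0.02 m).
It also fails if it takes over 72 s, if anything falls off the work surface, if the arm or the gripper's body presses on something with over 40 N, if the wrist force passes 120 N, or if a joint passes its speed limit or range.

ROBOT

A 6-joint arm with a two-finger parallel gripper is mounted at the origin on a cart in front of the work surface, level with it; the furniture and walls round the work are solid. World frame = base frame: x ahead of the robot, y to its left, z up, the work surface at z = 0. Lengths are in m, angles in rad, forces in N, time in s.
With the tool pointing down it reaches from about 0.375 to 0.9 m from the base axis. Payload 3.1 kg.
Tool frame: the origin (TCP) lies between the finger pads; the fingertips stand manip.finger_overhang ahead of it and the grasp point (between the pads) lies 5 mm behind it (manip.finger_overhang is the distance from the TCP to the fingertips, in m); z points along the fingers, y is the line along which they close (so a half turn about z gives the same grasp; the last joint's range is limited). The gripper opens to 85 mm and grips with 20 to 120 N. Pads are 22 mm wide; open, the fingers measure 114 mm over their backs; the gripper's body (76 mm by 85 mm) begins 54 mm behind the grasp point. The pads swing forward as they close: fully open they stand 13 mm farther back than shut.
Start: joints at [-1.363, 0.527, 1.433, -0, 1.181, -0.178], TCP at [0.235, -0.579, 0.245] pointing down, gripper open.
Joint ranges: [-3.08, 3.08], [-0.75, 2.2], [0.22, 2.44], [-1.43, 4.57], [0, 2.65], [-2.85, 2.85]. Speed limits (rad/s): [2.79, 2.79, 3.14, 3.14, 3.14, 3.14].

INTERFACE

Orientations are given as a unit quaternion [x, y, z, w].
In Python, from station import manip gives the robot as it stands.
- The arm moves only by the tool drive_tool, never from a script. Its argument "plan" is a list of rows, each a list of 7 numbers: the shift along the tool's x, y, z in m, then the turn, a rotation vector about the tool's x, y, z in degrees, then the opening, from -1 (shut) to 1 (fully open). In form: [[x, y, z, wx, wy, wz, gripper], ...]. A call has 1 to 10 rows; each row shifts and turns the commanded pose from where the row before left it, along the tool's axes as they then stand; what a row does not reach is not made up. A row lasts 1/10 s, in which the tool goes at most 50 mm and 8.59 degrees, less where a joint would pass 70% of its speed; a pose out of reach is approached as far as the arm can. A call is refused whole if a number of a shift passes 0.05 or a number of a turn 8.59, either way. A call with a gripper value outside its range is refused whole. The fingers move at their own pace and stop on an object; "newtons" is the grip in N (left out, the last holds). Time passes only in rows, so rows that do not move let the fingers close. It gives the time, the measured TCP pose, the force, the opening and the grip force at its end, in the units of the state.
- manip.sense(): the state, without advancing time (a new reading comes with each control period).
- manip.snapshot(name): name is "scene" or "top" or "wrist"; returns a dict with "image" (480x640x3 uint8, red, green, blue), "z_map" (480x640 float32, m along the optical axis (not along the pixel's ray), 0 where there is no reading), "fov_y" (degrees; the focal length in pixels is half the picture's height over the tangent of half this angle, whatever the lens; pixels are square), "cx", "cy" (the principal point, pixels), "extrinsics" (4x4, takes a point from camera to world coordinates); the wrist camera has in their place "mount" (4x4, takes a point from camera to tool coordinates, whose origin is the TCP and whose axes are the flange's). Camera axes: x right, y up, looking along -z (the intrinsics and any distortion apply to the point x, -y, -z); pixel columns grow to the right and rows downward; lengths in m; the calibration is good to about 2 mm. A picture is of the moment at which its call begins: read the wrist's pose just before it.
- manip.sign_off(): hands the job in; it is judged then, once.
The state is a dict: "t": time; "q": joint angles; "qd": joint speeds; "tau": joint torques, N m; "tcp_pos": TCP position; "tool_rot": TCP orientation; "force": force on the tool from outside, world axes, zero at the start; "ft_torque": the same for the moment, N m; "finger_gap": opening from 0.0 (shut) to 1.0 (fully open); "gripper_force": force on a finger pad.
Only numpy, scipy, OpenCV 4.12 (cv2) and the standard library are available. Lean on these libraries where they do the work, as an engineer would, in place of code of your own. Each camera call takes 0.05 s, during which the arm holds its last target. There are 200 camera calls.

## Working session

There is one attempt and no reset: what is moved stays moved. The work goes in short steps, Python scripts to look and compute and a tool call to move; the robot and the scene stay as the last step left them, time stands still between calls to the robot, and variables do not carry over. Pictures are saved under pics/ and viewed, at most 10 in all, crops included, and the job is handed in when it is done.

Besides the shell and the picture viewer there is one more tool, called as name(argument=value, ...) on one line, values as JSON. drive_tool: Moves the arm, as the interface text tells. Its arguments: {"type":"object","properties":{"plan":{"type":"array"},"newtons":{"type":"number"}},"required":["plan"]}

```bash
mkdir -p pics; cat > h.py <<'E'
import numpy as np, cv2
from station import manip
def snap(n):
    s=manip.snapshot(n); np.savez(''+n+'.npz',**{k:np.array(v) for k,v in s.items()}); return s
def cloud(s):
    im=s['image'];z=s['z_map'];H,W=z.shape
    f=H/2/np.tan(np.radians(s['fov_y'])/2)
    u,v=np.meshgrid(np.arange(W),np.arange(H))
    P=np.stack([(u-s['cx'])/f*z,-(v-s['cy'])/f*z,-z],-1)
    E=np.array(s['extrinsics']);return P@E[:3,:3].T+E[:3,3]
E
python3 - <<'E'
from h import *
print(manip.finger_overhang); st=manip.sense(); print(st)
for n in('top','scene'):
    s=snap(n); cv2.imwrite(f'pics/{n}0.png',s['image'][:,:,::-1]); print([k for k in s],s['fov_y'],s['cx'],s['cy'],s['extrinsics'])
    print({k:s[k] for k in s if k not in('image','z_map','extrinsics')})
E
```

```text
0.014
{'t': 0.0, 'q': array([-1.36348210e+00,  5.28433456e-01,  1.43395974e+00, -1.47773566e-05,
        1.18138029e+00, -1.78538493e-01]), 'qd': array([-0.00107007,  0.00048611,  0.00066295,  0.00017439, -0.00017792,
       -0.00051967]), 'tau': array([-1.91090080e-04, -4.42351842e+01, -1.78026152e+01, -1.09543685e-04,
        8.41391244e-03, -1.22184673e-06]), 'tcp_pos': array([ 0.23507101, -0.57834126,  0.24433541]), 'tool_rot': array([ 9.81446239e-01,  1.91734426e-01, -2.25199265e-05, -1.09020367e-03]), 'force': array([ 0.0253286 , -0.39000777, -0.88728657]), 'ft_torque': array([0.02377776, 0.0010773 , 0.00128722]), 'gripper_force': 0.0, 'finger_gap': 0.9966796124593164}
['image', 'z_map', 'fov_y', 'cx', 'cy', 'extrinsics'] 46.55661058282348 318.477959843664 235.72110259388342 [[ 0.20581489  0.76074913 -0.61554934 -0.39209148]
 [-0.97858152  0.15723784 -0.13287009 -0.11224936]
 [-0.00429316  0.62971186  0.77681693  1.23967913]
 [ 0.          0.          0.          1.        ]]
{'fov_y': 46.55661058282348, 'cx': 318.477959843664, 'cy': 235.72110259388342}
['image', 'z_map', 'fov_y', 'cx', 'cy', 'extrinsics'] 56.57698405813034 311.50760179829814 244.24609797741454 [[-0.83167742  0.43209286 -0.34872401  0.11835831]
 [-0.55525753 -0.64869176  0.52046909  0.66109268]
 [-0.00132341  0.62649402  0.7794251   0.95347403]
 [ 0.          0.          0.          1.        ]]
{'fov_y': 56.57698405813034, 'cx': 311.50760179829814, 'cy': 244.24609797741454}
```

View pics/top0.png

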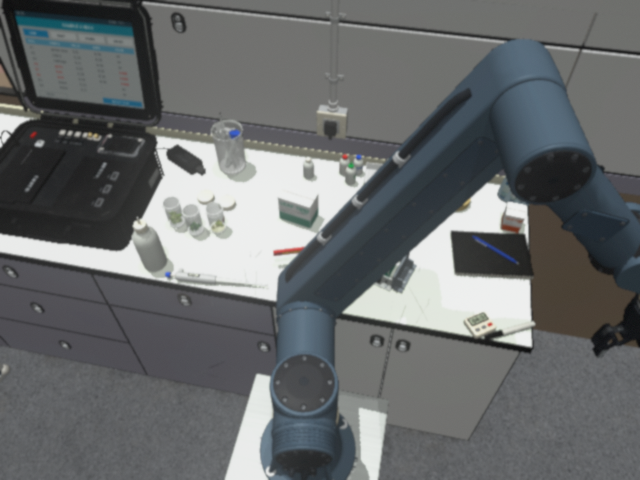

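View pics/scene0.png

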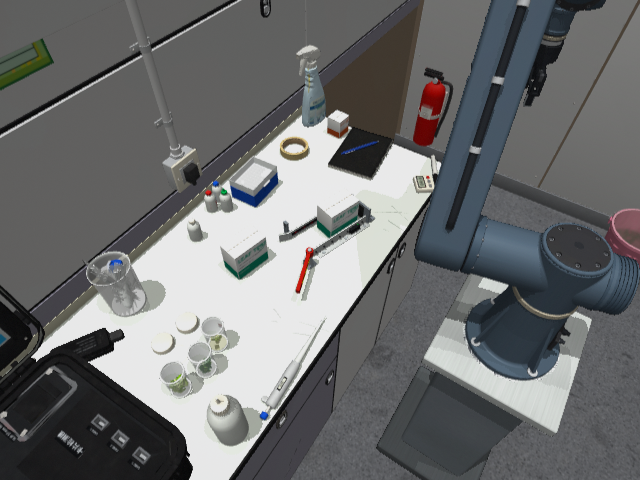

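The scene view shows the loose kit at about (245,252), the lane with the second carton at (341,215), the red keeper from hinge (309,250) to (300,290), the catch post at (286,228), and the stop near (366,212). The lane runs roughly along world -y.

```bash
python3 - <<'E'
from h import *
s=dict(np.load('scene.npz')); P=cloud(s); im=s['image'].astype(int)
def win(u0,u1,v0,v1): 
    m=np.zeros(P.shape[:2],bool); m[v0:v1,u0:u1]=1; return m&(s['z_map']>0)
def rect(m,t):
    p=P[m][:,:2].astype(np.float32)*1000; (c,sz,a)=cv2.minAreaRect(p); print(t,m.sum(),'c',np.round(c,1),'sz',np.round(sz,1),'ang',round(a,1),'zmed',np.median(P[m][:,2]).round(4)); return p
z=P[...,2]
for n,w in(('kit',(215,280,222,285)),('lane',(312,366,190,242))):
    m=win(*w)&(abs(z-0.092)<.006); rect(m,n)
print('table z',np.median(z[300:315,240:260]))
r=(im[...,0]>120)&(im[...,1]<70)&(im[...,2]<70)&win(285,325,235,305)
rect(r,'keeper'); p=P[r]; b=p[abs(p[:,2]-.058)<.005]; (c,sz,a)=cv2.minAreaRect((b[:,:2]*1000).astype(np.float32)); print('keeper top',c,sz,a,cv2.boxPoints((c,sz,a)))
print('keeper z',np.percentile(p[:,2],[2,50,98]))
# rails: tops ~0.03; posts ~.058
m=win(275,395,190,270)&(abs(z-.03)<.004)&~r
q=P[m]; print('rail pts',len(q)); 
for w in((276,296,215,245),(355,380,195,228)):
    m=win(*w)&(abs(z-.058)<.004)&~r; 
    if m.sum()>3: rect(m,'post')
o=im[180:310,200:400].astype(np.uint8)[:,:,::-1]; cv2.imwrite('pics/c1.png',cv2.resize(o,None,fx=4,fy=4,interpolation=cv2.INTER_CUBIC)[:520])
E
```

```text
kit 808 c [653.1 172.5] sz [101.3  62.8] ang 78.5 zmed 0.0915
lane 645 c [524.  -72.5] sz [103.4  63.2] ang 72.7 zmed 0.0918
table z -0.0004543397488687151
keeper 158 c [494.5 136.8] sz [ 15.4 131.7] ang 18.4 zmed 0.0575
keeper top (494.5056457519531, 136.81842041015625) (15.419354438781738, 131.71531677246094) 18.4072265625 [[466.39465 196.87207]
 [507.98624  71.89581]
 [522.61664  76.76477]
 [481.02505 201.74103]]
keeper z [0.0539035  0.05754232 0.06197675]
rail pts 311
post 15 c [619.3  38.6] sz [ 8. 12.] ang 74.7 zmed 0.0572
post 41 c [ 472.4 -123.8] sz [36.  40.3] ang 13.4 zmed 0.058
```

View pics/c1.png

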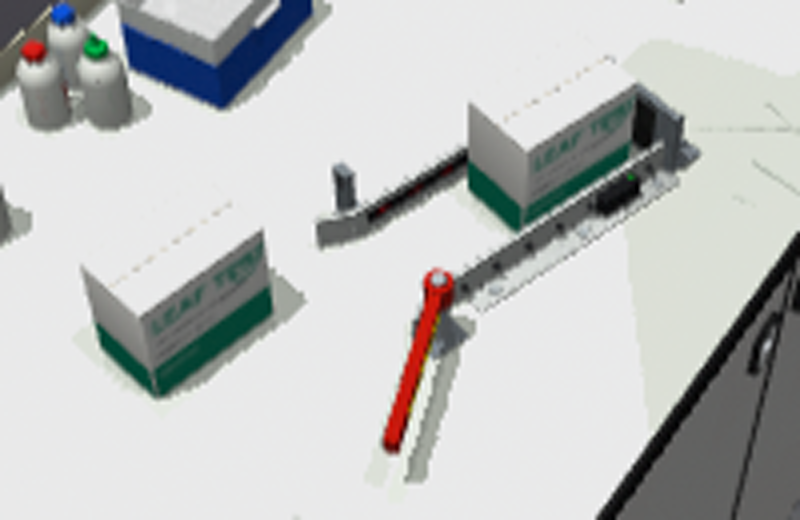

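```bash
python3 - <<'E'
from h import *
from scipy.optimize import least_squares
s=dict(np.load('scene.npz')); P=cloud(s); im=s['image'].astype(int); z=P[...,2]
r=(im[...,0]>90)&(im[...,1]<80)
def T(x,y,th): return np.array([[np.cos(th),-np.sin(th),x],[np.sin(th),np.cos(th),y],[0,0,1]])
def todock(p,t): d=p-t[:2];c,k=np.cos(t[2]),np.sin(t[2]); return np.stack([d[:,0]*c+d[:,1]*k,-d[:,0]*k+d[:,1]*c],1)
th=np.radians(-107.1); 
hx=np.array([.5126,.0826]);c,k=np.cos(th),np.sin(th)
o=hx-np.array([c*-.007-k*-.058,k*-.007+c*-.058]); t=np.r_[o,th]; print(t)
m=(s['z_map']>0)&(abs(z-.03)<.003)&~r; q=P[m][:,:2]
for it in range(5):
    d=todock(q,t); tol=.005
    L=(abs(d[:,1]-.043)<tol)&(d[:,0]>.003)&(d[:,0]<.21); R=(abs(d[:,1]+.043)<tol)&(d[:,0]>.003)&(d[:,0]<.21)
    pc=todock(np.array([[.6193,.0386],[.5126,.0826]]),t)
    def f(v):
        dd=todock(q,v);pc=todock(np.array([[.6193,.0386],[.5126,.0826]]),v)
        return np.r_[dd[L,1]-.043,dd[R,1]+.043,3*(pc-[[.004,.058],[-.007,-.058]]).ravel()]
    t=least_squares(f,t,loss='soft_l1',f_scale=.002).x
print('L,R',L.sum(),R.sum(),t,np.degrees(t[2]),'rms',np.sqrt((f(t)**2).mean()))
d=todock(q,t); print('Lmed',np.median(d[L,1]),'Rmed',np.median(d[R,1]), 'Lfit',np.polyfit(d[L,0],d[L,1],1) if L.sum()>5 else 0,np.polyfit(d[R,0],d[R,1],1)); print('post',todock(np.array([[.6193,.0386],[.5126,.0826]]),t))
# stop
m=(s['z_map']>0)&(abs(z-.058)<.004); d=todock(P[m][:,:2],t); i=(d[:,0]>.19)&(d[:,0]<.24)&(abs(d[:,1])<.06); print('stop',np.percentile(d[i],[5,95],axis=0),i.sum())
print('kit,lane',todock(np.array([[.6531,.1725],[.524,-.0725]]),t),'kit yaw rel',78.5-180-np.degrees(t[2]),'keeper tip',todock(np.array([[.4737,.1993]]),t))
np.save('t.npy',t)
# kit edges all z
for n,cc in(('kit',[.6531,.1725]),):
    m=(s['z_map']>0)&(np.hypot(P[...,0]-cc[0],P[...,1]-cc[1])<.07)&(z>.005)&(z<.1)
    (c,sz,a)=cv2.minAreaRect((P[m][:,:2]*1000).astype(np.float32)); print(c,sz,a)
# everything tall near
m=(s['z_map']>0)&(z>.012)&(z<.3); d=todock(P[m][:,:2],t)
g=[(round(a*1000/20)*20,round(b*1000/20)*20) for a,b in d if -.45<a<-.0 and -.2<b<.2]
import collections; print(sorted(k for k,v in collections.Counter(g).items() if v>3))
E
```

```text
[ 0.56597771  0.05885511 -1.86924763]
L,R 50 105 [ 0.56557506  0.05914564 -1.87355528] -107.34680998913144 rms 0.0017293120523940598
Lmed 0.04282401162250761 Rmed -0.04324709741171547 Lfit [0.00273758 0.04273819] [-0.00330017 -0.04253644]
post [[ 0.00359283  0.05740717]
 [-0.00659283 -0.05755866]]
stop [[ 0.20567341 -0.05058193]
 [ 0.21219839 -0.01183135]] 34
kit,lane [[-0.1342947   0.04974694]
 [ 0.13805388 -0.00043335]] kit yaw rel 5.846809989131444 keeper tip [[-0.1063868  -0.12948406]]
(650.0025024414062, 173.6778564453125) (110.11026763916016, 80.73365783691406) 67.22378540039062
[(-440, -160), (-440, -140), (-440, -120), (-440, -40), (-440, -20), (-440, 80), (-440, 100), (-440, 120), (-440, 140), (-440, 180), (-420, -160), (-420, -140), (-420, -120), (-420, -40), (-420, -20), (-420, 0), (-420, 80), (-420, 100), (-420, 120), (-420, 140), (-420, 160), (-420, 180), (-400, -140), (-400, -40), (-400, -20), (-400, 0), (-400, 100), (-400, 120), (-400, 140), (-400, 160), (-400, 180), (-380, -160), (-380, -140), (-380, -120), (-380, -20), (-380, 120), (-380, 140), (-380, 160), (-360, -160), (-360, -120), (-360, -40), (-360, -20), (-360, 0), (-340, -160), (-340, -140), (-340, -120), (-340, -100), (-340, -80), (-340, -40), (-340, -20), (-340, 0), (-320, -120), (-320, -80), (-320, -20), (-320, 0), (-300, -120), (-300, -100), (-300, -80), (-200, 200), (-180, 20), (-180, 40), (-180, 60), (-180, 80), (-180, 200), (-160, 20), (-160, 40), (-160, 60), (-160, 80), (-140, 20), (-140, 40), (-140, 60), (-140, 80), (-120, 20), (-120, 40), (-120, 60), (-120, 80), (-100, -140), (-100, -120), (-100, 20), (-100, 40), (-100, 60), (-100, 80), (-80, -120), (-80, -100), (-80, 20), (-80, 40), (-80, 60), (-80, 80), (-60, -100), (-40, -100), (-40, -80), (-20, -80), (-20, -60), (-20, 40), (-20, 60), (0, -60), (0, 40), (0, 60)]
```

drive_tool(plan=[[0,0,0,0,0,7.9,0.18],[0,0,0,0,0,7.9,0.18],[0,0,0,0,0,7.9,0.18],[0,0,0,0,0,7.9,0.18],[0,0,0,0,0,7.85,0.18],[0.012,-0.04,0,0,0,0,0.18],[0.012,-0.04,0,0,0,0,0.18],[0.012,-0.04,0,0,0,0,0.18],[0.012,-0.04,0,0,0,0,0.18],[0.012,-0.04,0,0,0,0,0.18]])

```text
t: 1.1
tcp_pos: [0.3526, -0.4044, 0.245]
tool_rot: [0.989, -0.151, -0.0, -0.0]
force: [0.6, 0.3, 0.5]
finger_gap: 0.588
gripper_force: 0.0
```

drive_tool(plan=[[0.012,-0.04,0,0,0,0,0.18],[0.012,-0.04,0,0,0,0,0.18],[0.012,-0.04,0,0,0,0,0.18],[0.012,-0.04,0,0,0,0,0.18],[0.012,-0.04,0,0,0,0,0.18],[0.012,-0.04,0,0,0,0,0.18],[0.012,-0.04,0,0,0,0,0.18],[0.012,-0.04,0,0,0,0,0.18],[0.012,-0.04,0,0,0,0,0.18],[0.012,-0.04,0,0,0,0,0.18]])

```text
t: 2.1
tcp_pos: [0.5864, -0.0583, 0.2449]
tool_rot: [0.989, -0.151, -0.0, -0.0]
force: [0.8, -0.3, -0.1]
finger_gap: 0.59
gripper_force: 0.0
```

```bash
cat >> h.py <<'E'
def dk(p,t=np.load('t.npy')):
    c,k=np.cos(t[2]),np.sin(t[2]); d=np.asarray(p,float)[...,:2]-t[:2]
    return np.stack([d[...,0]*c+d[...,1]*k,-d[...,0]*k+d[...,1]*c],-1)
def tool():
    from scipy.spatial.transform import Rotation as R
    st=manip.sense(); r=R.from_quat(st['tool_rot']).as_matrix(); t=np.load('t.npy')
    print('t',round(st['t'],2),'dock mm',np.round(dk(st['tcp_pos'])*1000,1),'z',round(st['tcp_pos'][2]*1000,1),'yhead-dock',round((np.degrees(np.arctan2(r[1,1],r[0,1])-t[2])+180)%360-180,2),'down',r[:,2].round(3),'gap',round(st['finger_gap'],2),'F',st['force'].round(1)); return st
def kits(name,tag=None):
    s=snap(name); P=cloud(s); z=P[...,2]; d=dk(P)
    if tag: cv2.imwrite(f'pics/{tag}.png',s['image'][:,:,::-1])
    m=(s['z_map']>0)&(abs(z-.092)<.005)&(abs(d[...,1])<.09)&(d[...,0]>-.25)&(d[...,0]<.23)
    n,l,stt,_=cv2.connectedComponentsWithStats(m.astype(np.uint8))
    for i in range(1,n):
        if stt[i,4]>100:
            c,sz,a=cv2.minAreaRect((d[l==i]*1000).astype(np.float32)); print('top',stt[i,4],'c',np.round(c,1),'sz',np.round(sz,1),'ang',round(a,2))
E
python3 -c "
from h import *
tool()"
```

```text
t 2.1 dock mm [105.9  54.9] z 244.9 yhead-dock 0.01 down [-0.001  0.    -1.   ] gap 0.59 F [ 0.8 -0.3 -0.1]
```

drive_tool(plan=[[0.0107,-0.034,0,0,0,0,0.18],[0.0107,-0.034,0,0,0,0,0.18],[0.0107,-0.034,0,0,0,0,0.18],[0.0107,-0.034,0,0,0,0,0.18],[0.0107,-0.034,0,0,0,0,0.18],[0.0107,-0.035,0,0,0,0,0.18],[0.0107,-0.035,0,0,0,0,0.18],[0,0,0.04,0,0,0,0.18],[0,0,0.04,0,0,0,0.18],[0,0,0.04,0,0,0,0.18]])

```text
t: 3.1
tcp_pos: [0.7286, 0.1474, 0.1235]
tool_rot: [0.989, -0.15, -0.0, 0.0]
force: [0.1, 0.4, 0.3]
finger_gap: 0.588
gripper_force: 0.0
```

```bash
python3 -c "
from h import *
tool(); kits('scene','s2')"
```

```text
t 3.1 dock mm [-132.9  129.3] z 123.5 yhead-dock 0.06 down [-0. -0. -1.] gap 0.59 F [0.1 0.4 0.3]
top 482 c [126.2   0. ] sz [79.5 62.6] ang 0.9
top 788 c [-133.9   49.3] sz [101.   63.3] ang 5.73
```

View pics/s2.png

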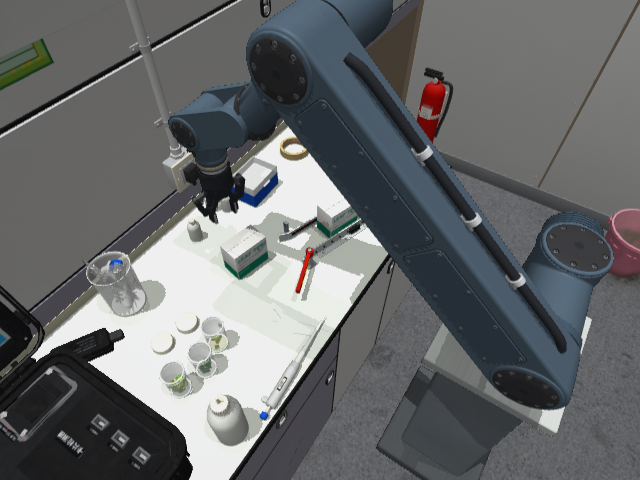

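The hand is at (220,190), clear on the left side of the kit at (245,250), with the vial at (195,230) free. I'll lower and push sideways.

drive_tool(plan=[[0,0,0.035,0,0,0,0.18],[0,0,0.033,0,0,0,0.18],[0,0,0,0,0,0,0.18],[-0.012,0,0,0,0,0,0.18],[-0.012,0,0,0,0,0,0.18],[-0.006,0,0,0,0,0,0.18],[-0.006,0,0,0,0,0,0.18],[-0.006,0,0,0,0,0,0.18],[-0.006,0,0,0,0,0,0.18],[-0.006,0,0,0,0,0,0.18]])

```text
t: 4.15
tcp_pos: [0.6777, 0.1629, 0.0579]
tool_rot: [0.989, -0.151, 0.001, -0.0]
force: [0.3, -0.2, 0.6]
finger_gap: 0.589
gripper_force: 0.2
```

drive_tool(plan=[[-0.005,0,0,0,0,0,0.18],[-0.005,0,0,0,0,0,0.18],[-0.005,0,0,0,0,0,0.18],[-0.005,0,0,0,0,0,0.18],[0,0,0,0,0,0,0.18]])

```text
t: 4.65
tcp_pos: [0.6571, 0.1692, 0.0571]
tool_rot: [0.989, -0.151, -0.001, 0.0]
force: [0.7, -0.5, 0.0]
finger_gap: 0.589
gripper_force: 0.0
```

```bash
python3 -c "
from h import *
tool(); kits('scene')"
```

```text
t 4.65 dock mm [-132.3   54.6] z 57.1 yhead-dock 0.02 down [-0.002  0.    -1.   ] gap 0.59 F [ 0.7 -0.5  0. ]
top 374 c [ 1.183e+02 -1.000e-01] sz [61.4 61.8] ang 89.74
top 887 c [-132.8   17.3] sz [105.5  77. ] ang 3.53
```

```bash
sed -i "s/    m=(s\['z_map'\]>0)&(abs(z-.092)<.005)/    m=(s['z_map']>0)\&(s['image'].min(-1)>110)\&(abs(z-.092)<.005)/" h.py; python3 -c "
from h import *
kits('scene'); kits('top')"
```

```text
top 372 c [118.5  -0.6] sz [62.4 62.8] ang 0.0
top 801 c [-134.5   13.9] sz [103.8  68. ] ang 2.42
top 592 c [-132.    12.7] sz [104.2  70.9] ang 1.1
top 686 c [139.   -2.6] sz [ 64.7 100.5] ang 89.35
```

drive_tool(plan=[[-0.004,0,0,0,0,0,0.18],[-0.004,0,0,0,0,0,0.18],[-0.005,0,0,0,0,0,0.18],[0,0,0,0,0,0,0.18],[0.01,0,0,0,0,0,0.18],[0.02,0,0,0,0,0,0.18],[0.02,0,0,0,0,0,0.18],[0.02,0,0,0,0,0,0.18],[0,0,-0.03,0,0,0,0.18],[0,0,-0.04,0,0,0,0.18]])

```text
t: 5.8
tcp_pos: [0.7119, 0.1508, 0.1246]
tool_rot: [0.988, -0.151, -0.003, 0.001]
force: [0.1, -0.1, -0.1]
finger_gap: 0.587
gripper_force: 0.0
```

```bash
python3 -c "
from h import *
tool(); kits('scene'); kits('top')"
```

```text
t 5.8 dock mm [-131.1  112.4] z 124.6 yhead-dock -0.06 down [-0.006 -0.    -1.   ] gap 0.59 F [ 0.1 -0.1 -0.1]
top 556 c [132.8  -0.6] sz [61.8 92.4] ang 89.47
top 810 c [-132.9    3.9] sz [101.7  62. ] ang 0.26
top 581 c [-131.9    1.5] sz [101.5  66. ] ang 0.93
top 686 c [138.8  -2.6] sz [102.1  64.8] ang 0.47
```

drive_tool(plan=[[0,0,0.035,0,0,0,0.18],[0,0,0.033,0,0,0,0.18],[-0.03,0,0,0,0,0,0.18],[-0.025,0,0,0,0,0,0.18],[-0.01,0,0,0,0,0,0.18],[-0.004,0,0,0,0,0,0.18],[-0.0035,0,0,0,0,0,0.18],[-0.002,0,0,0,0,0,0.18],[0,0,0,0,0,0,0.18]])

```text
t: 6.8
tcp_pos: [0.643, 0.1739, 0.06]
tool_rot: [0.989, -0.151, 0.001, -0.0]
force: [0.4, 0.9, 0.8]
finger_gap: 0.586
gripper_force: 0.1
```

```bash
python3 -c "
from h import *
tool()"
```

```text
t 6.8 dock mm [-132.6   39.7] z 60.0 yhead-dock -0.02 down [ 0.003  0.    -1.   ] gap 0.59 F [0.4 0.9 0.8]
```

drive_tool(plan=[[-0.002,0,0,0,0,0,0.18],[0,0,0,0,0,0,0.18],[0.015,0,0,0,0,0,0.18],[0.03,0,0,0,0,0,0.0],[0.025,0,-0.03,0,0,0,-0.2],[0,0,-0.04,0,0,0,-0.4],[0,-0.03,-0.03,0,0,0,-0.44],[-0.035,-0.035,0,0,0,0,-0.44],[-0.035,-0.035,0,0,0,0,-0.44],[-0.035,0,0,0,0,0,-0.44]])

```text
t: 7.8
tcp_pos: [0.6356, 0.2848, 0.1595]
tool_rot: [0.989, -0.149, 0.001, -0.001]
force: [0.4, -0.7, -0.1]
finger_gap: 0.279
gripper_force: 0.0
```

drive_tool(plan=[[0,0,0,0,0,-8.5,-0.44],[0,0,0,0,0,-8.5,-0.44],[0,0,0,0,0,-8.5,-0.44],[0,0,0,0,0,-8.5,-0.44],[0,0,0,0,0,-8.5,-0.44],[0,0,0,0,0,-8.5,-0.44],[0,0,0,0,0,-8.5,-0.44],[0,0,0,0,0,-8.5,-0.44],[0,0,0,0,0,-8.5,-0.44],[0,0,0,0,0,-8.5,-0.44]])

```text
t: 8.8
tcp_pos: [0.6355, 0.2804, 0.1589]
tool_rot: [0.829, 0.559, -0.001, -0.0]
force: [0.3, 0.7, -0.1]
finger_gap: 0.283
gripper_force: 0.0
```

```bash
python3 -c "
from h import *
tool(); kits('scene','s3'); kits('top')"
```

```text
t 8.8 dock mm [-232.     0.8] z 158.9 yhead-dock 85.35 down [-0.002 -0.    -1.   ] gap 0.28 F [ 0.3  0.7 -0.1]
top 634 c [138.1   0.2] sz [102.8  62.6] ang 0.69
top 823 c [-132.6   -0.7] sz [100.9  63. ] ang 0.81
top 592 c [-130.8   -3.9] sz [102.2  64.4] ang 1.36
top 697 c [139.6  -2.4] sz [ 65.7 100.7] ang 89.81
```

drive_tool(plan=[[0,0,0,0,0,-4.65,-0.44],[0,-0.0015,0.035,0,0,0,-0.44],[0,0,0.035,0,0,0,-0.44],[0,0,0.03,0,0,0,-0.44],[-0.012,0,0,0,0,0,-0.44],[-0.012,0,0,0,0,0,-0.44],[-0.006,0,0,0,0,0,-0.44],[-0.006,0,0,0,0,0,-0.44],[-0.006,0,0,0,0,0,-0.44],[0,0,0,0,0,0,-0.44]])

```text
t: 9.9
tcp_pos: [0.6223, 0.2402, 0.0606]
tool_rot: [0.808, 0.589, 0.001, 0.0]
force: [0.1, 0.3, 0.6]
finger_gap: 0.278
gripper_force: 0.0
```

```bash
python3 -c "
from h import *
tool(); kits('scene','s4')"
```

```text
t 9.9 dock mm [-189.8    0.2] z 60.6 yhead-dock 89.59 down [ 0.002  0.    -1.   ] gap 0.28 F [0.1 0.3 0.6]
top 222 c [102.6  -0.4] sz [63.3 36.7] ang 84.19
top 655 c [-120.    -1.6] sz [63.6 90.1] ang 88.69
```

View pics/s4.png

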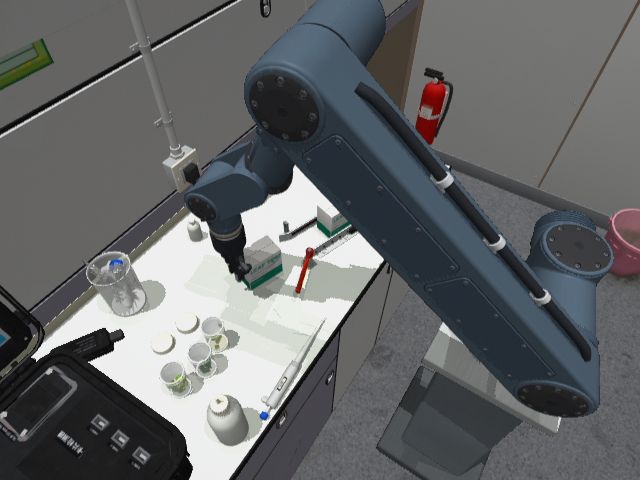

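drive_tool(plan=[[-0.008,0,0,0,0,0,-0.44],[-0.008,0,0,0,0,0,-0.44],[-0.008,0,0,0,0,0,-0.44],[-0.008,0,0,0,0,0,-0.44],[-0.008,0,0,0,0,0,-0.44],[0,0,0,0,0,0,-0.44]])

```text
t: 10.55
tcp_pos: [0.6091, 0.2014, 0.0591]
tool_rot: [0.808, 0.589, -0.001, -0.0]
force: [-0.9, -0.1, 0.2]
finger_gap: 0.281
gripper_force: 0.0
```

```bash
python3 -c "
from h import *
tool(); kits('scene'); kits('top','t5')"
```

```text
t 10.55 dock mm [-148.8   -0.9] z 59.1 yhead-dock 89.58 down [-0.001 -0.001 -1.   ] gap 0.28 F [-0.9 -0.1  0.2]
top 431 c [121.2   0.3] sz [65.2 69. ] ang 86.82
top 617 c [-78.3  -2.4] sz [87.  60.9] ang 0.26
top 608 c [-85.7  -4.6] sz [ 65.7 106.8] ang 89.46
top 692 c [139.2  -1.9] sz [ 66.7 100.6] ang 89.73
```

View pics/t5.png

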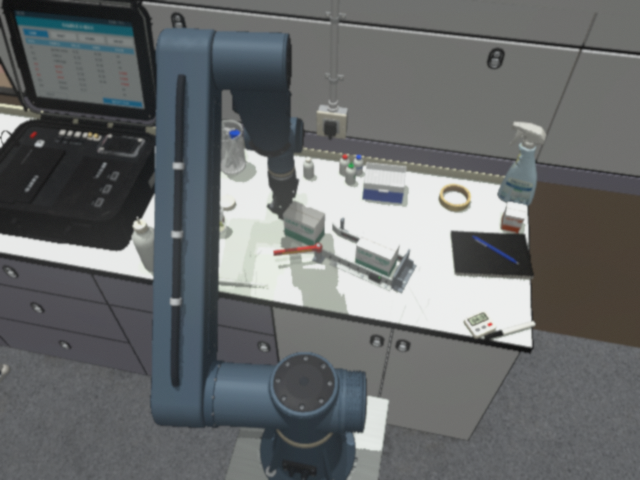

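The top view shows the kit at (303,222), squarely in line with the carton in the lane (376,255), and the hand behind it at (283,200). I'll continue.

drive_tool(plan=[[-0.008,0,0,0,0,0,-0.44],[-0.008,0,0,0,0,0,-0.44],[-0.008,0,0,0,0,0,-0.44],[-0.008,0,0,0,0,0,-0.44],[-0.008,0,0,0,0,0,-0.44],[0,0,0,0,0,0,-0.44]])

```text
t: 11.25
tcp_pos: [0.597, 0.1634, 0.0593]
tool_rot: [0.808, 0.589, -0.001, -0.0]
force: [0.1, 0.3, -0.2]
finger_gap: 0.281
gripper_force: 0.0
```

```bash
python3 -c "
from h import *
tool(); kits('scene'); kits('top')"
```

```text
t 11.25 dock mm [-108.9   -1.1] z 59.3 yhead-dock 89.58 down [-0.001 -0.    -1.   ] gap 0.28 F [ 0.1  0.3 -0.2]
top 621 c [138.    0.8] sz [103.   62.5] ang 1.19
top 579 c [-37.5  -2.9] sz [83.8 63.8] ang 0.62
top 617 c [-45.7  -5.4] sz [ 65.3 106. ] ang 89.2
top 700 c [139.4  -2.9] sz [101.1  64.9] ang 0.62
```

drive_tool(plan=[[-0.008,0.0005,0,0,0,-0.4,-0.44],[-0.008,0.0005,0,0,0,0,-0.44],[-0.008,0.0005,0,0,0,0,-0.44],[-0.008,0.0005,0,0,0,0,-0.44],[-0.008,0.0005,0,0,0,0,-0.44],[0,0,0,0,0,0,-0.44]])

```text
t: 11.95
tcp_pos: [0.5876, 0.1245, 0.0593]
tool_rot: [0.806, 0.592, -0.0, -0.0]
force: [-0.3, 0.5, 0.3]
finger_gap: 0.275
gripper_force: 0.0
```

```bash
python3 -c "
from h import *
tool(); kits('scene'); kits('top')"
```

```text
t 11.95 dock mm [-68.9   1.6] z 59.3 yhead-dock 89.98 down [-0.001 -0.    -1.   ] gap 0.27 F [-0.3  0.5  0.3]
top 645 c [138.2   0.2] sz [101.4  63. ] ang 0.27
top 522 c [ 5.2 -0.4] sz [61.5 82.7] ang 88.37
top 618 c [-5.6 -1.5] sz [ 64.9 105.8] ang 88.72
top 695 c [139.   -2.6] sz [66.2 99.9] ang 89.89
```

drive_tool(plan=[[-0.007,0,0,0,0,0,-0.44],[-0.007,0,0,0,0,0,-0.44],[-0.007,0,0,0,0,0,-0.44],[-0.007,0,0,0,0,0,-0.44],[-0.007,0,0,0,0,0,-0.44],[0,0,0,0,0,0,-0.44]])

```text
t: 12.65
tcp_pos: [0.5772, 0.0913, 0.0593]
tool_rot: [0.806, 0.592, -0.0, -0.0]
force: [0.3, -0.0, -0.1]
finger_gap: 0.283
gripper_force: 0.0
```

```bash
python3 -c "
from h import *
tool(); kits('scene'); kits('top')"
```

```text
t 12.65 dock mm [-34.2   1.5] z 59.3 yhead-dock 89.99 down [-0.001 -0.    -1.   ] gap 0.28 F [ 0.3 -0.  -0.1]
top 632 c [1.388e+02 1.000e-01] sz [103.1  63.2] ang 1.15
top 500 c [40.5 -0.5] sz [62.6 78.6] ang 89.82
top 635 c [31.5 -3.4] sz [100.6  65.7] ang 0.33
top 690 c [139.3  -2.9] sz [ 66.6 101.2] ang 89.65
```

drive_tool(plan=[[-0.005,0,0,0,0,0,-0.44],[-0.005,0,0,0,0,0,-0.44],[-0.004,0,0,0,0,0,-0.44],[-0.004,0,0,0,0,0,-0.44],[-0.002,0,0,0,0,0,-0.44],[0,0,0,0,0,0,-0.44]])

```text
t: 13.35
tcp_pos: [0.5715, 0.0729, 0.0593]
tool_rot: [0.805, 0.593, -0.0, -0.0]
force: [0.1, -0.6, 0.2]
finger_gap: 0.281
gripper_force: 0.0
```

```bash
python3 -c "
from h import *
tool(); kits('scene'); kits('top')"
```

```text
t 13.35 dock mm [-14.9   1.5] z 59.3 yhead-dock 90.04 down [-0. -0. -1.] gap 0.28 F [ 0.1 -0.6  0.2]
top 1091 c [110.1   0.4] sz [176.8  64.7] ang 0.32
top 1339 c [100.2  -2.5] sz [ 66.  200.1] ang 89.75
```

drive_tool(plan=[[-0.002,0,0,0,0,0,-0.44],[-0.0015,0,0,0,0,0,-0.44],[-0.001,0,0,0,0,0,-0.44],[0,0,0,0,0,0,-0.44]])

```text
t: 13.85
tcp_pos: [0.5703, 0.0689, 0.0593]
tool_rot: [0.805, 0.593, -0.0, 0.0]
force: [-0.0, 0.4, 0.8]
finger_gap: 0.278
gripper_force: 0.0
```

drive_tool(plan=[[-0.001,0,0,0,0,0,-0.44],[0,0,0,0,0,0,-0.44]])

```text
t: 14.05
tcp_pos: [0.57, 0.068, 0.0593]
tool_rot: [0.805, 0.593, -0.0, 0.0]
force: [-0.1, 1.4, -0.6]
finger_gap: 0.277
gripper_force: 0.0
```

```bash
python3 -c "
from h import *
tool(); kits('scene'); kits('top')"
```

```text
t 14.05 dock mm [-9.8  1.6] z 59.3 yhead-dock 90.05 down [ 0. -0. -1.] gap 0.28 F [-0.1  1.4 -0.6]
top 1086 c [116.   -0.5] sz [180.7  63.9] ang 0.11
top 1328 c [104.8  -2.2] sz [ 67.6 200. ] ang 89.26
```

drive_tool(plan=[[-0.001,0,0,0,0,0,-0.44],[0,0,0,0,0,0,-0.44]])

```text
t: 14.35
tcp_pos: [0.5698, 0.0671, 0.0593]
tool_rot: [0.805, 0.593, 0.0, 0.0]
force: [0.7, 1.8, -0.1]
finger_gap: 0.279
gripper_force: 0.0
```

drive_tool(plan=[[-0.001,0,0,0,0,0,-0.44],[0,0,0,0,0,0,-0.44]])

```text
t: 14.55
tcp_pos: [0.5695, 0.0664, 0.0593]
tool_rot: [0.805, 0.593, 0.0, -0.0]
force: [0.5, 2.0, -1.1]
finger_gap: 0.278
gripper_force: 0.0
```

drive_tool(plan=[[-0.001,0,0,0,0,0,-0.44],[0,0,0,0,0,0,-0.44]])

```text
t: 14.75
tcp_pos: [0.5695, 0.0664, 0.0595]
tool_rot: [0.806, 0.592, 0.001, -0.0]
force: [1.4, 6.2, 0.8]
finger_gap: 0.281
gripper_force: 0.0
```

drive_tool(plan=[[-0.001,0,0,0,0,0,-0.44],[0,0,0,0,0,0,-0.44],[0,0,0,0,0,0,-0.44]])

```text
t: 15.05
tcp_pos: [0.5696, 0.0663, 0.0597]
tool_rot: [0.806, 0.592, 0.002, -0.0]
force: [2.5, 10.3, 1.2]
finger_gap: 0.283
gripper_force: 0.0
```

```bash
python3 -c "
from h import *
tool(); kits('scene'); kits('top')"
```

```text
t 15.05 dock mm [-8.   1.7] z 59.7 yhead-dock 90.0 down [ 0.002  0.003 -1.   ] gap 0.28 F [ 2.5 10.3  1.2]
top 1086 c [117.5  -0. ] sz [176.3  65. ] ang 0.54
top 1348 c [105.4  -3.2] sz [201.1  66.1] ang 0.12
```

drive_tool(plan=[[0.006,0,0,0,0,0,-0.44],[0.012,0,0,0,0,0,-0.44],[0.02,0,0,0,0,0,-0.44],[0.025,0,0,0,0,0,-0.44],[0,0,-0.03,0,0,0,-1],[0,0,-0.04,0,0,0,-1],[0,0,-0.04,0,0,0,-1],[0,-0.03,0,0,0,0,-1],[0,-0.035,0,0,0,0,-1],[0,-0.035,0,0,0,0,-1]])

```text
t: 16.15
tcp_pos: [0.4913, 0.1544, 0.1697]
tool_rot: [0.806, 0.593, 0.0, 0.0]
force: [0.9, 0.7, -0.6]
finger_gap: 0.004
gripper_force: 0.0
```

```bash
python3 -c "
from h import *
tool(); kits('scene','s6'); kits('top')
s=dict(np.load('scene.npz'));P=cloud(s);im=s['image'].astype(int);d=dk(P)
m=(im[...,0]>110)&(im[...,1]<70)&(im[...,2]<70)&(abs(P[...,2]-.055)<.01)&(abs(d[...,0])<.2)
p=d[m]*1000; print('keeper far pt',p[np.argmax(np.hypot(p[:,0]+7,p[:,1]+58))]); v=(p-[-7,-58]).mean(0); print('phi',np.arctan2(-v[0],v[1]))
ph=np.linspace(2.2,0,21); u=np.c_[-np.sin(ph),np.cos(ph)]; n=np.c_[np.cos(ph),np.sin(ph)]
w=np.array([-7,-58])+80*u-19*n; print(w[0],w[-1]); q=np.diff(w,axis=0); print(np.c_[-q[:,0],q[:,1]].round(1).tolist())
"
```

```text
t 16.15 dock mm [-68.7 -99.3] z 169.7 yhead-dock 90.03 down [ 0.001 -0.    -1.   ] gap 0.0 F [ 0.9  0.7 -0.6]
top 974 c [117.4  -0.3] sz [176.8  64.9] ang 0.62
top 1358 c [105.6  -2.2] sz [202.1  66.9] ang 0.4
keeper far pt [-109.85470378  278.48633424]
phi 2.106398522508419
[ -60.49819108 -120.44152105] [-26.  22.]
[[6.5, 6.3], [5.8, 6.9], [5.0, 7.5], [4.2, 8.0], [3.2, 8.4], [2.3, 8.7], [1.3, 8.9], [0.3, 9.0], [-0.7, 9.0], [-1.6, 8.9], [-2.6, 8.7], [-3.5, 8.3], [-4.4, 7.9], [-5.3, 7.3], [-6.0, 6.7], [-6.7, 6.0], [-7.4, 5.2], [-7.9, 4.4], [-8.3, 3.5], [-8.7, 2.6]]
```

View pics/s6.png

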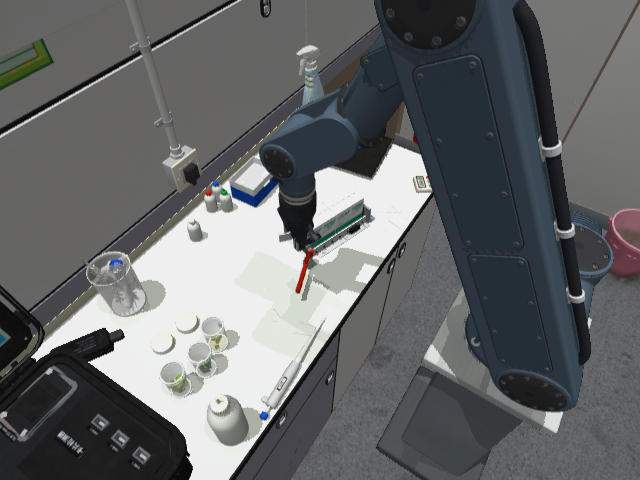

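The view shows the cartons in the lane around (340,220), the keeper still open from (309,250) to (298,290), and the hand above the hinge side. Next I lower outside the bar and swing it shut.

drive_tool(plan=[[-0.011,-0.021,0,0,0,0,-1],[-0.01,-0.02,0,0,0,0,-1],[0,0,0.04,0,0,0,-1],[0,0,0.04,0,0,0,-1],[0,0,0.034,0,0,0,-1],[0,0,0,0,0,0,-1],[0.004,0.007,0,0,0,0,-1],[0.004,0.006,0,0,0,0,-1],[0.0045,0.007,0,0,0,0,-1],[0,0,0,0,0,0,-1]])

```text
t: 17.25
tcp_pos: [0.4727, 0.1527, 0.057]
tool_rot: [0.805, 0.593, 0.003, 0.002]
force: [-0.4, -0.1, 0.4]
finger_gap: 0.004
gripper_force: 0.0
```

```bash
python3 -c "
from h import *
tool()"
```

```text
t 17.25 dock mm [ -61.6 -116.6] z 57.0 yhead-dock 90.07 down [ 0.006  0.001 -1.   ] gap 0.0 F [-0.4 -0.1  0.4]
```

drive_tool(plan=[[0.0065,0.006,0,0,0,0,-1],[0.006,0.007,0,0,0,0,-1],[0.005,0.0075,0,0,0,0,-1],[0.004,0.008,0,0,0,0,-1],[0.003,0.0085,0,0,0,0,-1],[0.0025,0.0085,0,0,0,0,-1],[0.001,0.009,0,0,0,0,-1],[0,0.009,0,0,0,0,-1],[-0.0005,0.009,0,0,0,0,-1],[-0.0015,0.009,0,0,0,0,-1]])

```text
t: 18.25
tcp_pos: [0.5557, 0.1525, 0.0552]
tool_rot: [0.805, 0.593, -0.0, -0.0]
force: [-1.2, 0.3, 0.5]
finger_gap: -0.001
gripper_force: 0.3
```

```bash
cat >> h.py <<'E'
def keeper():
    for n in('scene','top'):
        s=snap(n);P=cloud(s);im=s['image'].astype(int);d=dk(P)
        m=(s['z_map']>0)&(im[...,0]>90)&(im[...,1]<60)&(im[...,2]<60)&(abs(P[...,2]-.055)<.012)&(abs(d[...,0])<.2)&(abs(d[...,1])<.19)
        p=d[m]*1000-[-7,-58]; p=p[np.hypot(*p.T)>25]
        if len(p)>4: v=np.median(p,axis=0); print(n,'keeper',len(p),'phi',np.arctan2(-v[0],v[1]).round(3),'rmax',np.hypot(*p.T).max().round(1))
E
python3 -c "
from h import *
tool();keeper()"
```

```text
t 18.25 dock mm [-86.2 -37.2] z 55.2 yhead-dock 90.04 down [-0.  0. -1.] gap -0.0 F [-1.2  0.3  0.5]
scene keeper 66 phi 1.074 rmax 122.1
```

drive_tool(plan=[[-0.0025,0.0085,0,0,0,0,-1],[-0.0035,0.0085,0,0,0,0,-1],[-0.0045,0.008,0,0,0,0,-1],[-0.0055,0.0075,0,0,0,0,-1],[-0.006,0.0065,0,0,0,0,-1],[-0.0065,0.006,0,0,0,0,-1],[-0.0075,0.005,0,0,0,0,-1],[-0.008,0.0035,0,0,0,0,-1],[-0.005,0.001,0,0,0,0,-1],[0,0,0,0,0,0,-1]])

```text
t: 19.35
tcp_pos: [0.5926, 0.0889, 0.0554]
tool_rot: [0.806, 0.592, -0.0, 0.0]
force: [-0.2, 0.2, -0.0]
finger_gap: -0.0
gripper_force: 0.0
```

```bash
python3 -c "
from h import *
tool();keeper()"
```

```text
t 19.35 dock mm [-36.5  16.9] z 55.4 yhead-dock 89.99 down [ 0. -0. -1.] gap -0.0 F [-0.2  0.2 -0. ]
scene keeper 38 phi 0.179 rmax 61.0
```

drive_tool(plan=[[-0.004,0,0,0,0,0,-1],[-0.003,0,0,0,0,0,-1],[-0.002,0,0,0,0,0,-1],[0,0,0,0,0,0,-1]])

```text
t: 19.85
tcp_pos: [0.5897, 0.0811, 0.0553]
tool_rot: [0.805, 0.593, -0.0, -0.0]
force: [0.3, 0.6, 0.1]
finger_gap: 0.001
gripper_force: 0.0
```

drive_tool(plan=[[-0.0015,0,0,0,0,0,-1],[0,0,0,0,0,0,-1]])

```text
t: 20.05
tcp_pos: [0.5893, 0.0797, 0.0553]
tool_rot: [0.805, 0.593, -0.0, -0.0]
force: [1.1, -0.0, -0.3]
finger_gap: 0.002
gripper_force: 0.0
```

```bash
python3 -c "
from h import *
tool();keeper()"
```

```text
t 20.05 dock mm [-26.7  16.5] z 55.3 yhead-dock 90.05 down [-0. -0. -1.] gap 0.0 F [ 1.1 -0.  -0.3]
scene keeper 41 phi 0.077 rmax 65.1
```

drive_tool(plan=[[-0.0015,0,0,0,0,0,-1],[0,0,0,0,0,0,-1]])

```text
t: 20.35
tcp_pos: [0.5889, 0.0783, 0.0553]
tool_rot: [0.805, 0.593, -0.0, -0.0]
force: [-0.4, -0.4, 0.1]
finger_gap: -0.004
gripper_force: 0.0
```

drive_tool(plan=[[-0.0015,0,0,0,0,0,-1],[0,0,0,0,0,0,-1]])

```text
t: 20.55
tcp_pos: [0.5885, 0.0768, 0.0553]
tool_rot: [0.805, 0.593, -0.0, 0.0]
force: [-0.6, 0.3, -0.1]
finger_gap: 0.002
gripper_force: 0.0
```

drive_tool(plan=[[-0.001,0,0,0,0,0,-1],[0,0,0,0,0,0,-1]])

```text
t: 20.75
tcp_pos: [0.5884, 0.0767, 0.0554]
tool_rot: [0.806, 0.593, 0.001, -0.0]
force: [0.7, 4.6, -0.8]
finger_gap: 0.003
gripper_force: 2.0
```

```bash
python3 -c "
from h import *
tool();keeper()"
```

```text
t 20.75 dock mm [-23.6  16.6] z 55.4 yhead-dock 90.02 down [ 0.001  0.001 -1.   ] gap 0.0 F [ 0.7  4.6 -0.8]
scene keeper 40 phi 0.02 rmax 65.8
```

The bar is against its stop, with a clear contact force. I'll hold briefly and withdraw.

drive_tool(plan=[[0,0,0,0,0,0,-1],[0,0,0,0,0,0,-1],[0.005,0,0,0,0,0,-1],[0.015,0,0,0,0,0,-1],[0.025,0,0,0,0,0,-1],[0.02,0,-0.03,0,0,0,-1],[0,0,-0.04,0,0,0,-1],[0,0,-0.04,0,0,0,-1],[0.02,0,-0.03,0,0,0,-1],[0.02,0,0,0,0,0,-1]])

```text
t: 21.85
tcp_pos: [0.6228, 0.1774, 0.201]
tool_rot: [0.805, 0.593, 0.004, 0.003]
force: [1.5, -0.1, -0.6]
finger_gap: 0.004
gripper_force: 0.0
```

```bash
python3 -c "
from h import *
tool();keeper();kits('scene','s9');kits('top','t9')"
```

```text
t 21.85 dock mm [-130.    19.4] z 201.0 yhead-dock 90.03 down [ 0.011  0.    -1.   ] gap 0.0 F [ 1.5 -0.1 -0.6]
scene keeper 116 phi 0.019 rmax 122.5
top 1305 c [105.7  -0.3] sz [ 63.8 201.6] ang 89.78
top 1346 c [105.9  -2.8] sz [ 65.8 201.5] ang 89.94
```

View pics/t9.png

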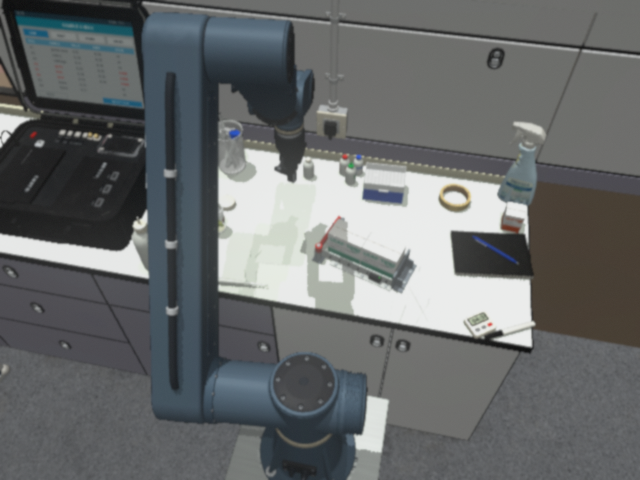

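The top view shows both cartons end to end in the lane (365,252), the keeper shut across the mouth (330,235), and the hand clear at (290,170). Handing in.

```bash
python3 -c "
from h import *
print(manip.sign_off())"
```

```text
the job is handed in; nothing more can be done
None
```

The job is handed in: by the last camera readings both cartons stand up against the end stop (kit about 0.3 mm off the middle line), the keeper bar is shut at about 0.02 rad, and the hand is clear. The judge's result was not shown.

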